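Load a printed bracket into the drying cabinet and set its vent

ROBOT

A 6-joint arm with a two-finger parallel gripper is mounted at the origin on the work surface. World frame = base frame: x ahead of the robot, y to its left, z up, the work surface at z = 0. Lengths are in mm, angles in rad, forces in N, time in s.
With the tool pointing down it reaches from about 350 to 975 mm from the base axis. Payload 7.1 kg.
Tool frame: the origin (TCP) lies at the very end of the fingers, on their centre line; the grasp point (between the pads) lies 19 mm behind it; z points along the fingers, y is the line along which they close (so a half turn about z gives the same grasp; the last joint's range is limited). The gripper opens to 88 mm and grips with 3 to 60 N. Pads are 20 mm wide; open, the fingers measure 115 mm over their backs; the gripper's body (75 mm by 178 mm) begins 61 mm behind the grasp point.
Start: joints at [1.248, 0.423, 1.63, -0, 1.089, -0.019], TCP at [186.936, 596.372, 222.675] pointing down, gripper open.
Joint ranges: [-3, 3], [-0.9, 2.11], [0.09, 2.58], [-1.31, 4.45], [0.11, 2.69], [-2.54, 2.54]. Speed limits (rad/s): [2.39, 2.39, 3.01, 3.14, 3.14, 3.14].

INTERFACE

Orientations are given as a rotation vector (axis times angle).
In Python, from workcell import ctrl, optics gives the robot as it stands.
- The arm moves only by the shell command python3 -m jog 'ROWS'. ROWS is JSON, a list of rows, each a list of 7 numbers: the shift along the tool's x, y, z in units of 40 mm (1.0 is 40 mm), then the turn, a rotation vector about the tool's x, y, z in units of 6 degrees (1.0 is 6 degrees), then the opening, from 0 (shut) to 1 (fully open). A call has 1 to 20 rows; each row shifts and turns the commanded pose from where the row before left it, along the tool's axes as they then stand; what a row does not reach is not made up. A row lasts 1/10 s, in which the tool goes at most 50 mm and 8.59 degrees, less where a joint would pass 70% of its speed; a pose out of reach is approached as far as the arm can. A call is refused whole if a number of a shift passes 1 or a number of a turn 1, either way. A call with a gripper value outside its range is refused whole. The fingers move at their own pace and stop on an object; the grip force is fixed at half the most. Time passes only in rows, so rows that do not move let the fingers close. It gives the time, the measured TCP pose, the force, the opening and the grip force at its end, in the units of the state.
- ctrl.get_obs(): the state, without advancing time (a new reading comes with each control period).
- optics.get_image(name): name is "scene" or "side" or "wrist"; returns the picture (384x512x3 uint8, red, green, blue); there is no depth.
- optics.camera_model(name): a dict with "fov_y" (degrees; the focal length in pixels is half the picture's height over the tangent of half this angle, whatever the lens; pixels are square), "cx", "cy" (the principal point, pixels), "view" (4x4, takes a point from world to camera coordinates); the wrist camera has in their place "hand_eye" (4x4, takes a point from camera to tool coordinates, whose origin is the TCP and whose axes are the flange's). Camera axes: x right, y up, looking along -z (the intrinsics and any distortion apply to the point x, -y, -z); pixel columns grow to the right and rows downward; lengths in mm; the calibration is good to about 2 mm. A picture is of the moment at which its call begins: read the wrist's pose just before it. camera_model takes no time and is no camera call.
- ctrl.close_job(): hands the job in; it is judged then, once.
Trained networks look in the newest picture that a camera, given by its name, has taken for a name from the list of things; names that differ only in an ending like _2 or _b are one class to them, and where a whole thing is asked for, a point or a joint stands for the part that bears it (a point fixed in the world has none). Each returns a list of dicts, best first, with "conf" (0 to 1); they miss things now and then, are a little off and sometimes report something else, mostly with a low value. They report only what shows in the picture. A call takes as long as a camera call. They do not tell look-alikes from the thing itself.
- optics.masks_of(target, camera): "pixels" (384x512 bool, what is visible of it) and "extent" ([centre column, centre row, width, height] in pixels, round what is visible of it).
The state is a dict: "t": time; "qpos": joint angles; "qvel": joint speeds; "joint_torque": joint torques, N m; "ee_pos": TCP position; "orientation": TCP orientation; "ft_force": force on the tool from outside, world axes, zero at the start; "moment": the same for the moment, N m; "width": finger opening in mm; "grasp_force": force on a finger pad.
Only numpy, scipy, OpenCV 4.12 (cv2) and the standard library are available. Lean on these libraries where they do the work, as an engineer would, in place of code of your own. Each camera call takes 0.05 s, during which the arm holds its last target. There are 200 camera calls.

TASK

Dry the printed bracket: stand it upright on the floor of the drying cabinet's chamber, lowering it gently through the open roof hatch rather than dropping it, and then slide the hatch fully shut over it. Also fold the hinged vent flap on the cabinet's roof up to 45 degrees, in line with the bead on its quadrant, and leave it standing there. Leave the other things on the bench where they are.

Things in the scene. Friction and masses are not known exactly. Their poses are not given: they have to be found in the camera images.
- dryer: Low grey drying cabinet, fixed to the bench: 220 mm deep (its x), 500 wide (y), flat roof 110 high. Origin: centre of its underside; x points away from the front with the display, y towards the flap, z up. On the roof, from +y to -y: vent flap, chamber opening, solid roof where the open hatch rests. Two hatch rails, 8 mm high, run along y at x +-100, from y -245 to +100.
- quadrant_bead (a point): Centre of the 12 mm bead on the thin quadrant arc that stands beside the flap (cabinet y +243). The arc has an 80 mm radius about the hinge line and rises to 195 mm above the bench; the bead marks 45 degrees. Fixed.
- chamber_floor (a point): Centre of the chamber's flat floor, at the cabinet's x 0, y +10, z 16 mm; axes as the cabinet's. The chamber is open at the roof (z 110) with straight walls, 170 mm in x by 160 in y.
- hatch (a joint): Clear sliding hatch with an aluminium frame (190 x 175 mm, 6 thick, top 116 above the bench). Value in m: 0 = fully shut against its stop, 0.16 = fully open; it grows as the hatch slides along the cabinet's -y. Its leading (+y) edge lies at the cabinet's y +97 mm minus this value. Starts at 0.14 to 0.16. Needs about 1.5 N and stays where it is left.
- hatch_grip (a point): Point on the hatch's black upright grip fin, 10 mm below its top (140 above the bench). The fin is 12 mm thick (cabinet y), 50 long (x) and stands 34 above the frame's top. It lies at the cabinet's x 0, y -20 mm minus the hatch's joint value. Axes as the cabinet's.
- flap (a joint): Stiff aluminium vent flap, 170 mm long from hinge to free edge, 110 wide (cabinet y), 5 thick. Value in rad: 0 = lying flat on the roof, 0.785 = 45 degrees, stop at 1.7; starts shut or a little raised. Its hinge runs along the cabinet's y by the rear edge; the free edge, towards the front, rises. The friction hinge holds it at any angle; about 3 to 5 N at the fin moves it.
- flap_hinge (a point): Middle of the flap's hinge line, at x +95, y +175, z 112 mm in the cabinet; axes turn with the flap (x from free edge to hinge, y along the hinge, z out of its upper face).
- flap_grip (a point): Point on the black grip fin on the flap's upper face, 140 mm from the hinge line towards the free edge and 30 mm above the flap's underside, 10 mm below the fin's top. The fin is 10 mm thick (along the hinge), 36 long and 35 high. Moves with the flap; axes as flap_hinge's.
- bracket: White printed bracket, loose, about 80 g, standing on the bench to the right of the cabinet: base plate 44 mm (its x) by 62 (y), 8 thick, with an upright plate over its middle, 44 (x) by 10 thick (y), whose top is 82 above the underside; two small ribs 29 high on the +y side. Origin: centre of its underside, z up. Any yaw will do in the chamber.
- gear: Bystander: small white printed gear, 68 mm across, 22 high, lying on the bench; origin centre of underside.
- screwdriver: Bystander: screwdriver lying on the bench in front of the cabinet, along its x, about 200 mm long.
- spool: Bystander: grey filament spool lying flat, 200 mm across, 63 high; origin centre of underside.
- carton_tray: Bystander: open cardboard tray of odds and ends, 160 x 120 x 50 mm; origin centre of underside.
Mind the look-alikes: they are no part of the job. What is shaped like the bracket but black or blue is not meant.

How it is judged (in metres and radians):
On the way, in this order (a step that is already met when the one before it is completed fails the run):
1. the bracket stands upright on the chamber floor (x of bracket in the frame of chamber_floor between -0.07 and 0.07 m and y of bracket in the frame of chamber_floor between -0.065 and 0.065 m and z of bracket in the frame of chamber_floor between -0.006 and 0.006 m and angle between bracket's own z axis and vertical below 0.15 rad), for 0.2 s.
2. the hatch is slid fully shut (value of joint hatch below 0.005 m), for 0.2 s.
At the end, for the whole second after the job is handed in: The bracket stands upright (within 9 degrees) and at rest on the chamber floor inside the cabinet, the hatch is shut to within 5 mm, and the vent flap stands still at 45 degrees, give or take 7 (all of step 1 and linear speed of bracket below 0.02 m/s and value of joint hatch below 0.005 m and value of joint flap between 0.663 and 0.908 rad and velocity of joint flap between -0.03 and 0.03 rad/s); the robot touches nothing.
It fails at once if the bracket is dropped or thrown (moves faster than 0.6 m/s out of the fingers) (linear speed of bracket above 0.6 m/s and contact force between the fingers and bracket below 0.01 N).
It fails at once if the printed gear is moved more than 30 mm (distance of gear from where it was at the start of the episode above 0.03 m).
It fails at once if the screwdriver is moved more than 30 mm (distance of screwdriver from where it was at the start of the episode above 0.03 m).
It fails at once if the filament spool is moved more than 30 mm (distance of spool from where it was at the start of the episode above 0.03 m).
It fails at once if the cardboard tray is moved more than 30 mm (distance of carton_tray from where it was at the start of the episode above 0.03 m).
It also fails if it takes over 62 s, if anything falls off the work surface, if the arm or the gripper's body presses on something with over 40 N, if the wrist force passes 120 N, or if a joint passes its speed limit or range.

## Working session

There is one attempt and no reset: what is moved stays moved. The work goes in short steps, Python scripts to look and compute and a shell command to move; the robot and the scene stay as the last step left them, time stands still between calls to the robot, and variables do not carry over. Pictures are saved under pics/ and viewed, at most 14 in all, crops included, and the job is handed in when it is done.

```bash
ls; mkdir -p pics; python3 - <<'E'
from workcell import ctrl, optics
import cv2, numpy as np
o=ctrl.get_obs(); print(o)
for n in("scene","side","wrist"):
    im=optics.get_image(n); cv2.imwrite(f"pics/{n}0.png",im[:,:,::-1])
    m=optics.camera_model(n); print(n,{k:(np.round(v,4).tolist() if hasattr(v,'shape') else v) for k,v in m.items()})
a=cv2.imread("pics/scene0.png");b=cv2.imread("pics/side0.png")
cv2.imwrite("pics/a.png",cv2.resize(a,(800,600),interpolation=cv2.INTER_CUBIC));cv2.imwrite("pics/b.png",cv2.resize(b,(800,600),interpolation=cv2.INTER_CUBIC))
E
```

```text
pics
{'t': 0.0, 'qpos': array([ 1.24803147e+00,  4.23861083e-01,  1.63068894e+00, -2.06779464e-05,
        1.08856435e+00, -1.89973833e-02]), 'qvel': array([ 0.00104229, -0.00286928, -0.00039528, -0.00182733,  0.00147032,
       -0.00198712]), 'joint_torque': array([-1.80122373e-03, -5.44649506e+01, -2.73658633e+01,  6.43093348e-02,
        2.30150786e-02, -1.29449654e-04]), 'ee_pos': array([186.75318399, 595.87013939, 221.88946362]), 'orientation': array([-4.75272915e-01, -3.10518953e+00,  2.36019365e-03]), 'ft_force': array([-0.48729722, -0.57941435, -0.53241826]), 'moment': array([ 0.02717886,  0.02044242, -0.02359247]), 'grasp_force': 0.0, 'width': 87.92102547175135}
scene {'fov_y': 50.18767714826415, 'cx': 256.8230736320946, 'cy': 195.61846376195692, 'view': [[-0.0619, 0.998, -0.0158, -80.3895], [-0.5929, -0.024, 0.8049, 212.279], [0.8029, 0.0592, 0.5932, -1626.5721], [0.0, 0.0, 0.0, 1.0]]}
side {'fov_y': 51.204536529737254, 'cx': 260.1188295534144, 'cy': 186.91561266820813, 'view': [[0.8023, -0.5969, 0.0074, -373.8939], [0.3375, 0.4639, 0.8191, -324.404], [-0.4923, -0.6547, 0.5736, -1051.9655], [0.0, 0.0, 0.0, 1.0]]}
wrist {'fov_y': 69.67514730326864, 'cx': 255.8583481952475, 'cy': 192.0319503589915, 'hand_eye': [[0.0013, 0.9646, 0.2637, 72.7652], [1.0, -0.001, -0.0012, -0.7769], [-0.0009, 0.2637, -0.9646, -162.6651], [0.0, 0.0, 0.0, 1.0]]}
```

View pics/a.png

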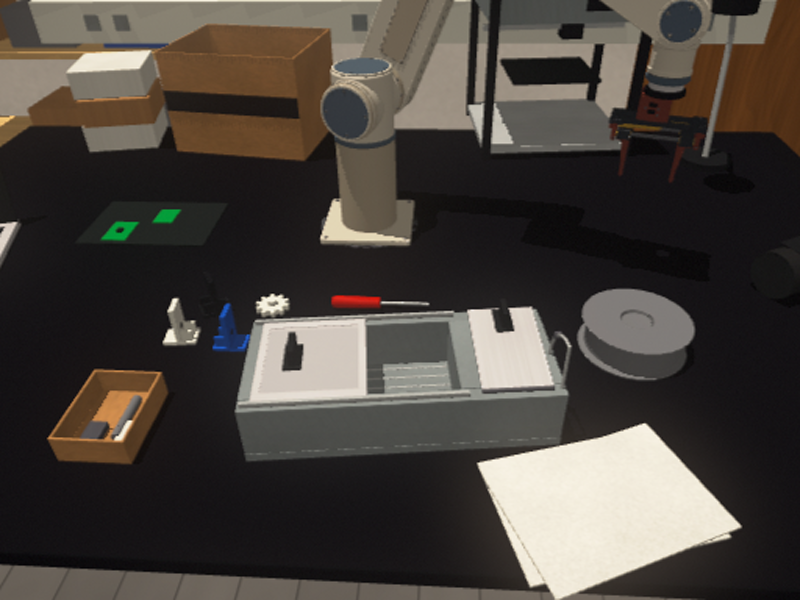

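View pics/b.png

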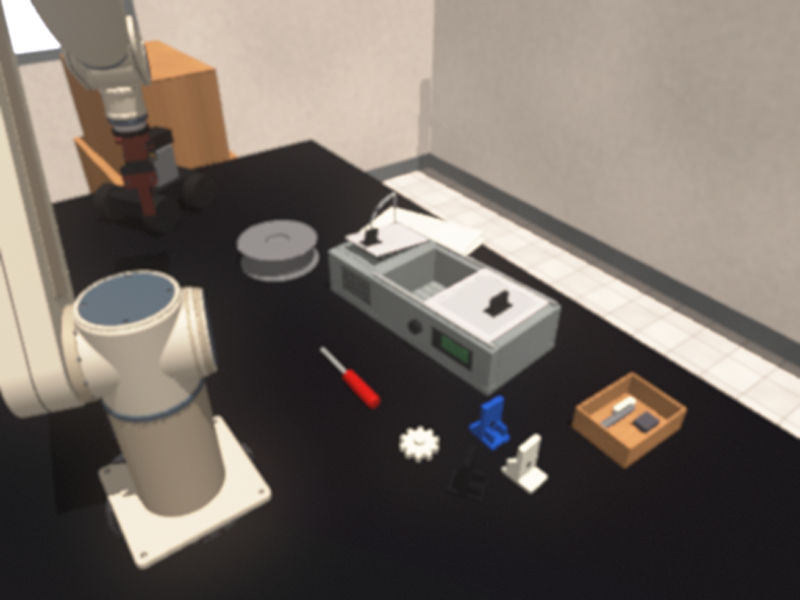

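The scene picture shows the cabinet's roof corners (800-scale) at (258,318), (537,305), (567,391) and (237,404). The white bracket is at (180,325), with the blue and black ones beside it. The hatch fin is at (292,350), the flap fin at (503,316), and the flap looks nearly shut.

```bash
cat > h.py <<'E'
from workcell import ctrl, optics
import cv2, numpy as np
from scipy.optimize import least_squares, minimize
from scipy.spatial.transform import Rotation as R
def view(n,o=None):
    m=optics.camera_model(n)
    if n!="wrist": return m,np.array(m["view"])
    o=o or ctrl.get_obs(); T=np.eye(4); T[:3,:3]=R.from_rotvec(o["orientation"]).as_matrix(); T[:3,3]=o["ee_pos"]
    return m,np.linalg.inv(T@np.array(m["hand_eye"]))
def proj(mv,P):
    m,V=mv; p=np.atleast_2d(P)@V[:3,:3].T+V[:3,3]; f=192/np.tan(np.radians(m["fov_y"])/2)
    return np.c_[m["cx"]+f*p[:,0]/-p[:,2], m["cy"]+f*p[:,1]/p[:,2]]
def onz(mv,uv,z):
    m,V=mv; uv=np.atleast_2d(uv); f=192/np.tan(np.radians(m["fov_y"])/2)
    d=np.c_[(uv[:,0]-m["cx"])/f,-(uv[:,1]-m["cy"])/f,-np.ones(len(uv))]@V[:3,:3]; c=-V[:3,:3].T@V[:3,3]
    return c+d*((z-c[2])/d[:,2])[:,None]
def fr(x,y,yaw,P):
    c,s=np.cos(yaw),np.sin(yaw); P=np.atleast_2d(P); return P@np.array([[c,s,0],[-s,c,0],[0,0,1]])+[x,y,0]
E
python3 - <<'E'
from h import *
S,D=view("scene"),view("side")
k=.64
loc=[[-110,-250,110],[-110,250,110],[110,250,110],[110,-250,110],[110,-250,0],[110,250,0]]
us=np.array([[258,318],[537,305],[567,391],[237,404],[246,460],[562,443]])*k
loc2=[[-110,-250,110],[-110,250,110],[110,-250,110],[-110,-250,0]]
ud=np.array([[491,354],[331,250],[559,307],[490,390]])*k
f=lambda p:np.r_[(proj(S,fr(*p,loc))-us).ravel(),(proj(D,fr(*p,loc2))-ud).ravel()]
r=least_squares(f,[650,50,0],x_scale=[100,100,.1],loss="soft_l1"); print(r.x,np.round(r.fun,1))
for c,mv in(("scene",S),("side",D)):
  for t in("dryer","bracket","gear","screwdriver","spool","carton_tray","hatch","hatch_grip","flap","flap_grip"):
    for q in optics.masks_of(t,c):
        if q["conf"]<.3: continue
        ys,xs=np.nonzero(q["pixels"]); print(c,t,round(q["conf"],2),np.round(q["extent"]),"c",np.round([xs.mean(),ys.mean()],1),"z0:",np.round(onz(mv,[xs.mean(),ys.mean()],{"bracket":30,"gear":11,"screwdriver":12,"carton_tray":25,"spool":30}.get(t,115))[0,:2]))
        np.save(f"pics/m_{c}_{t}.npy",q["pixels"]) if t!="bracket" else 0
E
```

```text
[6.33355618e+02 1.19332127e+02 1.16590739e-01] [-2.2  0.8 -0.3  0.9  1.5  1.1 -1.1  3.6  0.7 -0.7 -1.4 -0.5 -0.8 -0.8
 -3.1  0.3  0.1 -1.  -3.2  3.5]
scene bracket 0.91 [148. 210.  21.  29.] c [146.  213.6] z0: [ 498. -219.]
scene bracket 0.7 [116. 205.  22.  32.] c [114.7 209.7] z0: [ 483. -320.]
scene bracket 0.38 [232. 193.  39.  10.] c [228.1 192.6] z0: [382.  14.]
scene gear 0.59 [174. 198.  20.  13.] c [173.4 195.3] z0: [ 378. -166.]
scene screwdriver 0.82 [238. 191.  56.  12.] c [228.6 192.8] z0: [358.  11.]
scene spool 0.85 [406. 215.  70.  61.] c [405.6 213.1] z0: [463. 548.]
scene carton_tray 0.93 [ 70. 265.  76.  60.] c [ 69.3 266.5] z0: [ 715. -360.]
scene hatch 0.82 [198. 230.  74.  52.] c [198.5 230.1] z0: [661. -23.]
scene hatch 0.63 [ 72. 265.  74.  65.] c [ 69.9 266.5] z0: [ 799. -295.]
scene hatch 0.4 [256. 243. 217. 105.] c [255.6 245.4] z0: [710. 124.]
scene hatch_grip 0.69 [195. 231.  75.  53.] c [198.5 230.2] z0: [661. -23.]
scene flap 0.71 [325. 223.  56.  61.] c [325.3 224.1] z0: [624. 295.]
scene flap_grip 0.79 [326. 222.  55.  59.] c [325.4 224.1] z0: [624. 
[... 252 characters left out ...]
  23.  34.] c [299.8 306.5] z0: [ 377. -291.]
side gear 0.79 [269. 283.  24.  22.] c [268.3 283.7] z0: [ 368. -169.]
side gear 0.7 [401. 268.  69.  59.] c [402.1 267.2] z0: [ 722. -351.]
side screwdriver 0.75 [223. 243.  30.  38.] c [229.6 246.7] z0: [362.  18.]
side spool 0.59 [178. 159.  54.  38.] c [178.2 159.5] z0: [461. 550.]
side carton_tray 0.59 [403. 270.  74.  61.] c [402.1 267.6] z0: [ 707. -359.]
side hatch 0.83 [313. 196.  78.  43.] c [311.8 194.2] z0: [651. -28.]
side hatch_grip 0.37 [268. 283.  26.  23.] c [268.2 283.5] z0: [ 311. -240.]
side flap 0.71 [249. 153.  52.  20.] c [248.3 152. ] z0: [642. 312.]
side flap_grip 0.56 [249. 155.  51.  19.] c [247.8 151.9] z0: [641. 314.]
```

```bash
python3 -m jog '[[0,0,-1,0,0,-0.97,1],[0,0,-1,0,0,-0.97,1],[0,0,-1,0,0,-0.97,1],[0,0,-1,0,0,0,1],[0,0,-1,0,0,0,1],[-0.78,-0.93,0,0,0,0,1],[-0.78,-0.93,0,0,0,0,1],[-0.78,-0.93,0,0,0,0,1],[-0.78,-0.93,0,0,0,0,1],[-0.78,-0.93,0,0,0,0,1],[-0.78,-0.93,0,0,0,0,1],[-0.78,-0.93,0,0,0,0,1],[-0.78,-0.93,0,0,0,0,1],[-0.78,-0.93,0,0,0,0,1],[-0.78,-0.93,0,0,0,0,1],[-0.78,-0.93,0,0,0,0,1],[-0.78,-0.93,0,0,0,0,1],[0,0,0,0,0,0,1],[0,0,0,0,0,0,1]]'
python3 - <<'E'
from h import *
o=ctrl.get_obs(); im=optics.get_image("wrist"); np.save("pics/w1.npy",np.r_[o["ee_pos"],o["orientation"]]); print(o["ee_pos"],o["orientation"],o["qvel"])
cv2.imwrite("pics/w1.png",im[:,:,::-1]); cv2.imwrite("pics/w1b.png",cv2.resize(im[:,:,::-1],(800,600),interpolation=cv2.INTER_CUBIC))
E
```

```text
t: 3.05
ee_pos: [562.1, 149.4, 422.3]
orientation: [-0.002, -3.141, -0.0]
ft_force: [0.1, 1.3, -0.6]
width: 87.7
grasp_force: 0.0
[562.08218334 149.38213105 422.29714263] [-2.35202221e-03 -3.14076830e+00 -2.26686555e-04] [ 0.03944121 -0.01790357  0.01289956  0.00276057  0.00111249  0.00528344]
```

View pics/w1b.png

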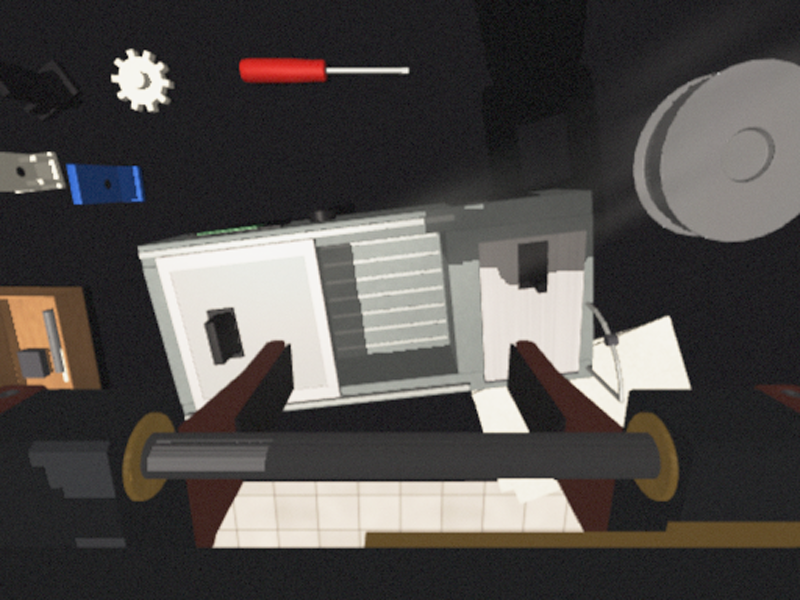

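The wrist picture (800-scale) shows the front roof corners at (139,246) and (590,191), the hatch's right edge from (317,240) to (340,395), the bead at (612,340), and the flap fin at (533,265). The white bracket is at the left edge, around (30,172).

```bash
python3 - <<'E'
from h import *
w=np.load("pics/w1.npy"); W=view("wrist",dict(ee_pos=w[:3],orientation=w[3:])); S,D=view("scene"),view("side"); k=.64
def L(h):
    return [(W,[-110,-250,110],(139,246)),(W,[-110,250,110],(590,191)),(W,[110,-250,110],(189,413)),(W,[38.4,243,168.6],(612,340)),
 (W,[-95,97-h,116],(316,240)),(W,[95,97-h,116],(340,396)),(W,[-95,-78-h,116],(157,260)),
 (S,[-110,-250,110],(258,318)),(S,[-110,250,110],(537,305)),(S,[110,250,110],(567,391)),(S,[110,-250,110],(237,404)),(S,[110,-250,0],(246,460)),(S,[110,250,0],(562,443)),
 (D,[-110,-250,110],(491,354)),(D,[110,-250,110],(559,307)),(D,[-110,-250,0],(490,390))]
f=lambda p:np.ravel([(proj(c,fr(p[0],p[1],p[2],P))[0]-np.array(u)*k)*(2 if c is W else .7) for c,P,u in L(p[3]*1000)])
r=least_squares(f,[633,119,.116,.15],x_scale=[100,100,.1,.1],loss="soft_l1"); print(r.x); print(np.round(r.fun.reshape(-1,2),1))
x,y,a,h=r.x
for n,P in dict(chamber=[0,10,16],hfin=[0,-20-h*1000,140],hingegrip0=[-45,175,142]).items(): print(n,fr(x,y,a,P),proj(W,fr(x,y,a,P))/k)
# bracket from scene+side centroid boxes: fit white mask later; wrist edge estimate
print("bracket",onz(W,np.array([30,172])*k,30))
E
```

```text
[6.36604280e+02 1.21898760e+02 1.19067439e-01 1.51380587e-01]
[[-1.2  0.3]
 [ 5.1 -0.5]
 [-1.9 11.9]
 [ 0.2  0.4]
 [-2.2 -0.9]
 [ 1.7  0.8]
 [ 0.  -2.2]
 [-1.2  1.1]
 [ 0.4  1. ]
 [ 2.   1.4]
 [-0.2  3.4]
 [ 1.   0.4]
 [-0.1  0.3]
 [-0.3 -1.2]
 [ 0.2 -1.3]
 [-1.9  1.8]]
chamber [[635.41641702 131.82795861  16.        ]] [[386.7714378  293.63187856]]
hfin [[656.9619459  -48.26842517 140.        ]] [[219.74486671 340.83157115]]
hingegrip0 [[571.1352845  290.31434921 142.        ]] [[535.00730166 263.88410951]]
bracket [[ 476.70601234 -306.51144925   30.        ]]
```

```bash
python3 -m jog '[[0.04,-0.98,0.21,0,0,0,1],[0.04,-0.98,0.21,0,0,0,1],[0.04,-0.98,0.21,0,0,0,1],[0.04,-0.98,0.21,0,0,0,1],[0.04,-0.98,0.21,0,0,0,1],[0.04,-0.98,0.21,0,0,0,1],[0.04,-0.98,0.21,0,0,0,1],[0.04,-0.98,0.21,0,0,0,1],[0.04,-0.98,0.21,0,0,0,1],[0.04,-0.98,0.21,0,0,0,1],[0.04,-0.98,0.21,0,0,0,1],[0.04,-0.98,0.21,0,0,0,1],[0,0,0,0,0,0,1],[0,0,0,0,0,0,1]]'
python3 - <<'E'
from h import *
o=ctrl.get_obs(); im=optics.get_image("wrist"); np.save("pics/w2.npy",np.r_[o["ee_pos"],o["orientation"]])
cv2.imwrite("pics/w2.png",im[:,:,::-1]); cv2.imwrite("pics/w2b.png",cv2.resize(im[:,:,::-1],(800,600),interpolation=cv2.INTER_CUBIC))
E
```

```text
t: 4.5
ee_pos: [543.1, -319.1, 321.6]
orientation: [0.002, -3.141, -0.001]
ft_force: [0.4, -0.2, -0.6]
width: 87.9
grasp_force: 0.0
```

View pics/w2b.png

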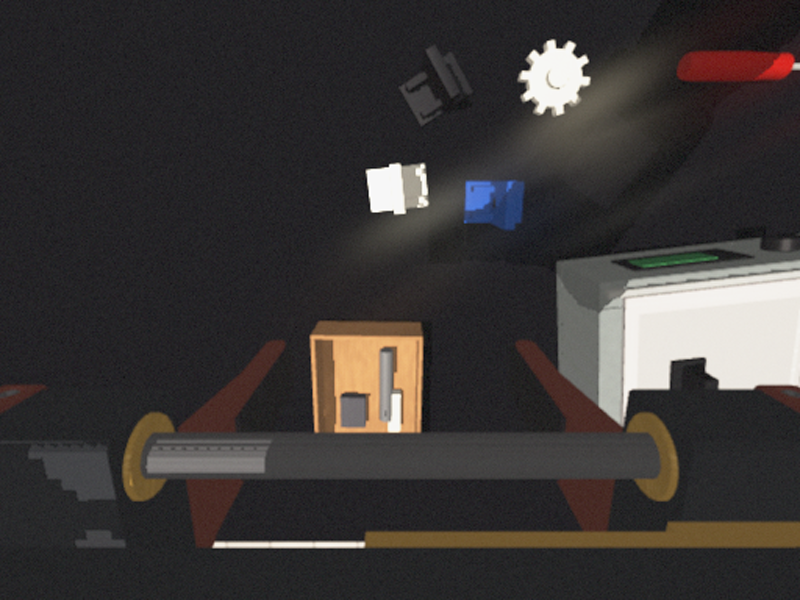

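The bracket is at (397,187), with base corners near (366,170) and (371,213) and its plate top about (398,187). Ribs are on the right, so the bracket's +y is roughly world +y.

```bash
python3 - <<'E'
from h import *
w=np.load("pics/w2.npy"); W=view("wrist",dict(ee_pos=w[:3],orientation=w[3:]))
im=cv2.imread("pics/w2.png"); s=6; r0,r1,c0,c1=95,145,225,282
sub=cv2.resize(im[r0:r1,c0:c1],None,fx=s,fy=s,interpolation=cv2.INTER_CUBIC).min(2)
m=(sub>75).astype(np.uint8); m=cv2.morphologyEx(m,cv2.MORPH_CLOSE,np.ones((25,25)))
box=lambda x,y,z:np.array([[a,b,c] for a in(-x,x) for b in(-y,y) for c in z])
def ras(p):
    o=np.zeros_like(m)
    for B in(box(22,31,(0,8)),box(22,5,(0,82))):
        q=((proj(W,fr(*p,B))-[c0,r0]+.5)*s-.5).astype(np.float32); cv2.fillConvexPoly(o,np.round(cv2.convexHull(q)).astype(int),1)
    return o
f=lambda p:1-(ras((p[0]*10,p[1]*10,p[2]*.1))&m).sum()/(ras((p[0]*10,p[1]*10,p[2]*.1))|m).sum()
b=min((minimize(f,[48,-32,y],method="Nelder-Mead",options=dict(initial_simplex=[[48,-32,y],[49,-32,y],[48,-31,y],[48,-32,y+1]])) for y in(-1.,0.,1.)),key=lambda r:r.fun)
print(b.x*[10,10,.1],b.fun)
v=np.dstack([sub,ras(b.x*[10,10,.1])*180,m*180]); cv2.imwrite("pics/fit.png",v)
print(w)
E
```

```text
[ 4.75361563e+02 -3.22019542e+02  9.60101230e-02] 0.20670669630799277
[ 5.43070351e+02 -3.19052655e+02  3.21649262e+02  1.73312192e-03
 -3.14109706e+00 -1.39342011e-03]
```

View pics/fit.png

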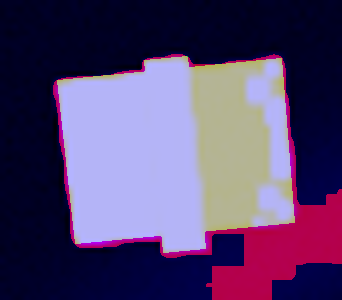

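```bash
python3 -m jog '[[0,0,0.5,0,0,-0.92,0.6],[0.85,0.05,0.5,0,0,0,0.6],[0.84,0.04,0.5,0,0,0,0.6],[0,0,0.9,0,0,0,0.6],[0,0,0.9,0,0,0,0.6],[0,0,0.9,0,0,0,0.6],[0,0,0.9,0,0,0,0.6],[0,0,0.6,0,0,0,0.6],[0,0,0,0,0,0,0.6],[0,0,0,0,0,0,0.6]]'
```

```text
t: 5.55
ee_pos: [476.2, -322.0, 94.8]
orientation: [-0.156, 3.137, -0.0]
ft_force: [-0.2, -0.4, 0.9]
width: 52.8
grasp_force: 0.0
```

```bash
python3 -m jog '[[0,0,0.5,0,0,0,0.6],[0,0,0.4,0,0,0,0.6],[0,0,0.2,0,0,0,0.6],[0,0,0,0,0,0,0.6],[0,0,0,0,0,0,0],[0,0,0,0,0,0,0],[0,0,0,0,0,0,0],[0,0,0,0,0,0,0],[0,0,0,0,0,0,0],[0,0,-0.3,0,0,0,0],[0,0,-0.6,0,0,0,0],[0,0,0,0,0,0,0]]'
```

```text
t: 6.75
ee_pos: [477.1, -324.3, 88.9]
orientation: [-0.153, 3.134, -0.005]
ft_force: [-0.4, -0.7, -0.3]
width: 9.9
grasp_force: 30.0
```

```bash
python3 -m jog '[[0,0,-0.7,0,0,0,0],[0,0,-0.9,0,0,0,0],[0,0,-0.9,0,0,0,0],[0,0,-0.9,0,0,0,0],[0,0,-0.9,0,0,0,0],[-0.2,0.45,0,0,0,0,0],[-0.42,0.91,0,0,0,0,0],[-0.42,0.91,0,0,0,0,0],[-0.42,0.91,0,0,0,0,0],[-0.42,0.91,0,0,0,0,0],[-0.42,0.91,0,0,0,0,0],[-0.42,0.91,0,0,0,0,0],[-0.42,0.91,0,0,0,0,0],[-0.42,0.91,0,0,0,0,0],[-0.42,0.91,0,0,0,0,0],[-0.42,0.91,0,0,0,0,0],[-0.42,0.91,0,0,0,0,0],[-0.23,0.5,0,0,0,0,0],[0,0,0,0,0,0,0],[0,0,0,0,0,0,0]]'
python3 - <<'E'
from h import *
a=optics.get_image("scene");b=optics.get_image("wrist");o=ctrl.get_obs();print(o["ee_pos"],o["orientation"],o["width"],o["grasp_force"])
cv2.imwrite("pics/c.png",np.hstack([cv2.resize(a[170:300,130:390],(400,200)),cv2.resize(b,(400,300))[50:250]])[:,:,::-1])
E
```

```text
t: 8.75
ee_pos: [633.4, 132.5, 257.3]
orientation: [0.154, -3.137, 0.001]
ft_force: [-0.4, -0.8, -0.3]
width: 9.7
grasp_force: 30.0
[633.35775953 131.52123532 257.64942501] [ 1.51116860e-01 -3.13716590e+00  7.83427634e-04] 10.048641602989827 29.99796062707901
```

View pics/c.png

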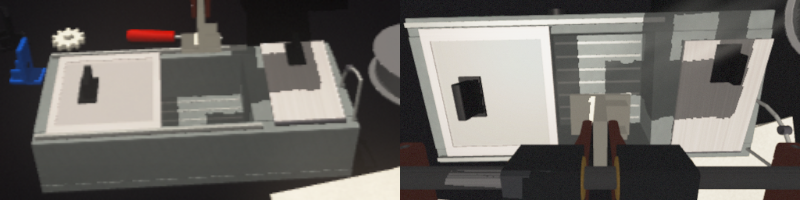

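The bracket hangs upright over the open chamber, about centred.

```bash
python3 -m jog '[[0,0,0.4,0,0,0,0],[0,0,0.6,0,0,0,0],[0,0,0.6,0,0,0,0],[0,0,0.6,0,0,0,0],[0,0,0.6,0,0,0,0],[0,0,0.6,0,0,0,0],[0,0,0.5,0,0,0,0],[0,0,0.35,0,0,0,0],[0,0,0.2,0,0,0,0],[0,0,0,0,0,0,0],[0,0,0,0,0,0,0]]'; python3 -m jog '[[0,0,0.05,0,0,0,0],[0,0,0.05,0,0,0,0],[0,0,0,0,0,0,0]]'
```

```text
t: 9.95
ee_pos: [634.3, 132.8, 80.4]
orientation: [-0.152, 3.137, 0.0]
ft_force: [0.8, -0.9, -0.8]
width: 9.9
grasp_force: 30.0
t: 10.25
ee_pos: [633.9, 132.9, 76.1]
orientation: [-0.153, 3.137, 0.0]
ft_force: [0.6, -0.3, -0.6]
width: 9.8
grasp_force: 30.0
```

```bash
for i in 1 2; do python3 -m jog '[[0,0,0.05,0,0,0,0],[0,0,0.05,0,0,0,0],[0,0,0,0,0,0,0]]'|grep -E "ee_pos|ft"; done
```

```text
ee_pos: [634.3, 133.0, 73.6]
ft_force: [-3.6, -0.5, 12.6]
ee_pos: [635.5, 133.2, 73.0]
ft_force: [-10.8, -2.2, 35.5]
```

```bash
python3 -m jog '[[0,0,-0.1,0,0,0,0],[0,0,0,0,0,0,0]]'; python3 - <<'E'
from h import *
a=optics.get_image("scene");b=optics.get_image("wrist");c=optics.get_image("side")
cv2.imwrite("pics/d.png",np.vstack([cv2.resize(b,(512,384))[:,:],np.hstack([cv2.resize(a[190:270,200:370],(256,216)),cv2.resize(c[80:220,200:366],(256,216))])])[:,:,::-1])
E
```

```text
t: 11.05
ee_pos: [634.4, 133.0, 72.9]
orientation: [-0.153, 3.136, 0.0]
ft_force: [-5.4, 0.1, 24.5]
width: 9.4
grasp_force: 30.0
```

View pics/d.png

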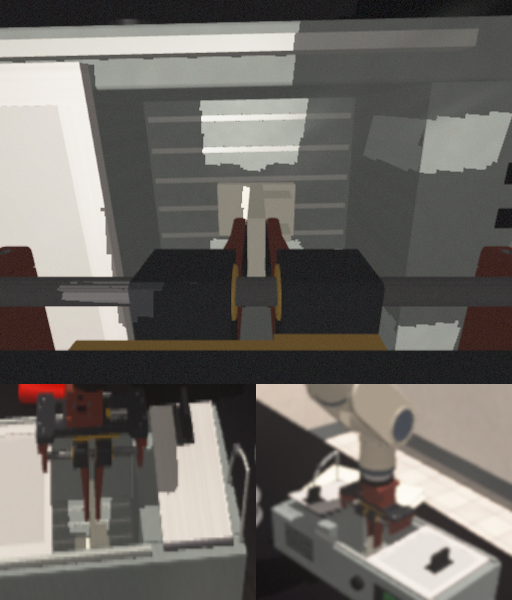

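```bash
python3 - <<'E'
from h import *
W=view("wrist")
for x in(626,630,634,638):
  for z in(16,19,22): print(x,z,np.round(proj(W,fr(x,133,.098,[[-22,-31,z+8],[-22,31,z+8],[-22,-5,z+82],[-22,5,z+82]])),1).tolist())
o=ctrl.get_obs();print(o["ee_pos"],o["ft_force"])
E
```

```text
626 16 [[217.4, 172.9], [296.8, 172.9], [248.3, 201.0], [267.5, 201.0]]
626 19 [[216.9, 173.6], [297.4, 173.6], [248.2, 202.8], [267.7, 202.8]]
626 22 [[216.3, 174.4], [298.0, 174.4], [248.0, 204.6], [268.0, 204.6]]
630 16 [[217.1, 177.8], [296.1, 177.9], [247.6, 208.2], [266.7, 208.2]]
630 19 [[216.6, 178.7], [296.7, 178.7], [247.5, 210.1], [266.9, 210.1]]
630 22 [[216.0, 179.5], [297.2, 179.6], [247.3, 212.1], [267.1, 212.1]]
634 16 [[216.8, 182.8], [295.4, 182.8], [246.9, 215.4], [265.8, 215.4]]
634 19 [[216.2, 183.7], [296.0, 183.7], [246.8, 217.4], [266.0, 217.4]]
634 22 [[215.7, 184.6], [296.5, 184.6], [246.6, 219.5], [266.3, 219.5]]
638 16 [[216.5, 187.7], [294.7, 187.7], [246.3, 222.4], [265.0, 222.4]]
638 19 [[215.9, 188.6], [295.3, 188.6], [246.1, 224.5], [265.2, 224.5]]
638 22 [[215.4, 189.6], [295.8, 189.6], [245.9, 226.8], [265.4, 226.8]]
[634.54627155 133.03778693  73.01887306] [-3.46819716 -0.82659432 12.3445524 ]
```

```bash
python3 -m jog '[[0,0,-0.03,0,0,0,0],[0,0,0,0,0,0,0],[0,0,0,0,0,0,0.3],[0,0,0,0,0,0,0.5],[0,0,0,0,0,0,0.5],[0,0,0,0,0,0,0.5],[0,0,0,0,0,0,0.5],[0,0,-0.3,0,0,0,0.5],[0,0,-0.6,0,0,0,0.5],[0,0,-0.7,0,0,0,0.5],[0,0,-0.7,0,0,0,0.5],[0,0,-0.6,0,0,0,0.5],[0,0,0,0,0,0,0.5]]'; python3 - <<'E'
from h import *
o=ctrl.get_obs();b=optics.get_image("wrist");print(o["ee_pos"])
cv2.imwrite("pics/e.png",b[:,:,::-1])
E
```

```text
t: 12.5
ee_pos: [636.2, 133.3, 193.9]
orientation: [-0.152, 3.13, 0.002]
ft_force: [-0.4, 0.7, 0.4]
width: 43.7
grasp_force: 0.0
[636.22957261 133.33573594 193.85320769]
```

View pics/e.png

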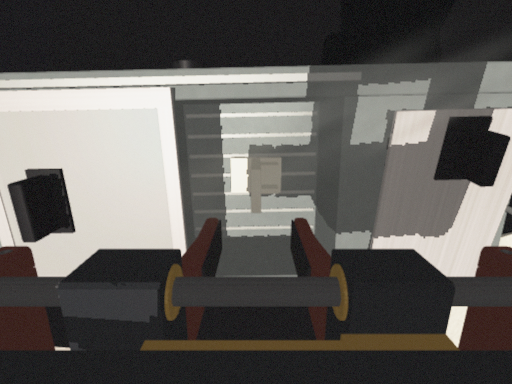

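The bracket stands upright in the middle of the chamber at about (257,180). Next is the hatch fin.

```bash
python3 -m jog '[[0,0,0,0,0,-0.2,0.5],[-0.01,-0.5,0,0,0,0,0.5],[-0.01,-0.9,0,0,0,0,0.5],[-0.01,-0.9,0,0,0,0,0.5],[-0.01,-0.9,0,0,0,0,0.5],[-0.01,-0.9,0,0,0,0,0.5],[0.0,-0.47,0,0,0,0,0.5],[0,0,0,0,0,0,0.5],[0,0,0,0,0,0,0.5]]'; python3 - <<'E'
from h import *
o=ctrl.get_obs();b=optics.get_image("wrist");c=optics.get_image("side");print(o["ee_pos"],o["orientation"])
cv2.imwrite("pics/f.png",np.hstack([b[100:384],cv2.resize(c[100:242,230:370],(280,284))])[:,:,::-1])
E
```

```text
t: 13.45
ee_pos: [656.8, -47.9, 188.2]
orientation: [0.185, -3.135, -0.001]
ft_force: [0.1, 0.6, -0.1]
width: 43.6
grasp_force: 0.0
[656.8249724  -47.93568506 188.15913754] [ 1.84803089e-01 -3.13460279e+00 -1.16729076e-03]
```

View pics/f.png

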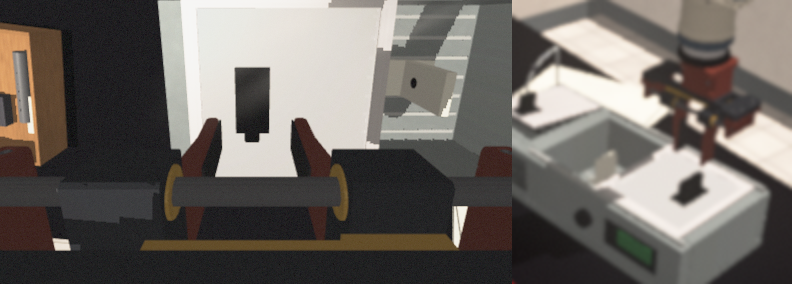

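```bash
python3 - <<'E'
from h import *
W=view("wrist");h=151.4
print(proj(W,fr(636.6,121.9,.1191,[[a,-20-h+b,z] for z in(150,116) for a in(-25,25) for b in(-6,6)])).round(0).tolist())
im=cv2.imread("pics/f.png")[:,:512]; m=(im.max(2)<60); 
for r in range(60,150,6): 
    c=np.nonzero(m[r,225:285])[0]+225; print(r+100,(c.min(),c.max(),len(c)) if len(c) else None,end="; ")
E
```

```text
[[246.0, 183.0], [262.0, 183.0], [247.0, 244.0], [262.0, 244.0], [248.0, 174.0], [261.0, 174.0], [248.0, 227.0], [261.0, 227.0]]
160 None; 166 None; 172 (np.int64(245), np.int64(263), 16); 178 (np.int64(236), np.int64(260), 24); 184 (np.int64(236), np.int64(257), 20); 190 (np.int64(236), np.int64(252), 13); 196 (np.int64(236), np.int64(268), 20); 202 (np.int64(236), np.int64(268), 32); 208 (np.int64(237), np.int64(268), 32); 214 (np.int64(237), np.int64(268), 32); 220 (np.int64(237), np.int64(268), 32); 226 (np.int64(237), np.int64(268), 32); 232 (np.int64(237), np.int64(267), 31); 238 (np.int64(245), np.int64(258), 14); 244 None;
```

The fin lies between the fingers, about 2 mm off towards -y, so I descend and narrow the opening.

```bash
python3 -m jog '[[0,-0.06,0.3,0,0,0,0.5],[0,0,0.5,0,0,0,0.5],[0,0,0.4,0,0,0,0.5],[0,0,0.3,0,0,0,0.5],[0,0,0,0,0,0,0.3],[0,0,0,0,0,0,0.3],[0,0,0,0,0,0,0.3]]'; python3 -m jog '[[0,0.3,0,0,0,0,0.3],[0,0.4,0,0,0,0,0.3],[0,0.4,0,0,0,0,0.3],[0,0.4,0,0,0,0,0.3],[0,0.4,0,0,0,0,0.3],[0,0.4,0,0,0,0,0.3],[0,0.4,0,0,0,0,0.3],[0,0.4,0,0,0,0,0.3],[0,0.3,0,0,0,0,0.3],[0,0.2,0,0,0,0,0.3],[0,0,0,0,0,0,0.3]]'
```

```text
t: 14.25
ee_pos: [658.3, -50.8, 129.8]
orientation: [-0.186, 3.135, -0.0]
ft_force: [0.6, -0.2, -0.5]
width: 26.7
grasp_force: 0.0
t: 15.35
ee_pos: [640.2, 93.5, 128.8]
orientation: [0.187, -3.135, -0.001]
ft_force: [0.1, 0.4, 0.3]
width: 26.4
grasp_force: 0.0
```

```bash
python3 -m jog '[[0,0.2,0,0,0,0,0.3],[0,0.15,0,0,0,0,0.3],[0,0,0,0,0,0,0.3]]' | grep -E "ee|ft"; for i in 1 2 3; do python3 -m jog '[[0,0.06,0,0,0,0,0.3],[0,0,0,0,0,0,0.3]]'| grep -E "ee|ft"; done
```

```text
ee_pos: [638.8, 106.6, 128.9]
ft_force: [-0.6, 0.5, 0.0]
ee_pos: [638.8, 106.8, 128.9]
ft_force: [1.4, -7.2, -0.7]
ee_pos: [638.8, 107.0, 128.9]
ft_force: [1.7, -17.3, -0.3]
ee_pos: [638.8, 107.1, 128.8]
ft_force: [3.3, -27.2, -0.7]
```

The hatch is against its stop: 27 N, with the position where it should be. I back off, lift and go over the flap fin.

```bash
python3 -m jog '[[0,-0.14,0,0,0,0,0.3],[0,-0.14,0,0,0,0,0.3],[0,0,0,0,0,0,0.3],[0,0,-0.4,0,0,0,0.3],[0,0,-0.7,0,0,0,0.5],[0,0,-0.8,0,0,0,0.5],[0,0,-0.6,0,0,0,0.5],[0.1,0.4,0,0,0,0,0.5],[0.2,0.9,0,0,0,0,0.5],[0.2,0.9,0,0,0,0,0.5],[0.2,0.9,0,0,0,0,0.5],[0.2,0.9,0,0,0,0,0.5],[0.2,0.8,0,0,0,0,0.5],[0,0,0,0,0,0,0.5],[0,0,0,0,0,0,0.5]]'; python3 - <<'E'
from h import *
o=ctrl.get_obs();b=optics.get_image("wrist");c=optics.get_image("side");s=optics.get_image("scene");print(o["ee_pos"],o["orientation"])
W=view("wrist",o)
print(proj(W,fr(636.6,120,.1191,[[-45+a,175+q,z] for z in(152,117) for a in(-18,18) for q in(-5,5)])).round(0).tolist())
cv2.imwrite("pics/g.png",np.vstack([b,np.hstack([cv2.resize(c[100:242,200:370],(256,214)),cv2.resize(s[180:300,150:370],(256,214))])])[:,:,::-1])
E
```

```text
t: 17.75
ee_pos: [572.0, 288.8, 228.6]
orientation: [0.19, -3.135, 0.001]
ft_force: [-0.2, -1.0, 0.5]
width: 44.0
grasp_force: 0.0
[571.96139518 288.78364098 228.58562375] [ 1.89646332e-01 -3.13497251e+00  7.09287176e-04]
[[250.0, 180.0], [261.0, 180.0], [250.0, 218.0], [261.0, 218.0], [251.0, 172.0], [261.0, 172.0], [251.0, 206.0], [260.0, 206.0]]
```

View pics/g.png

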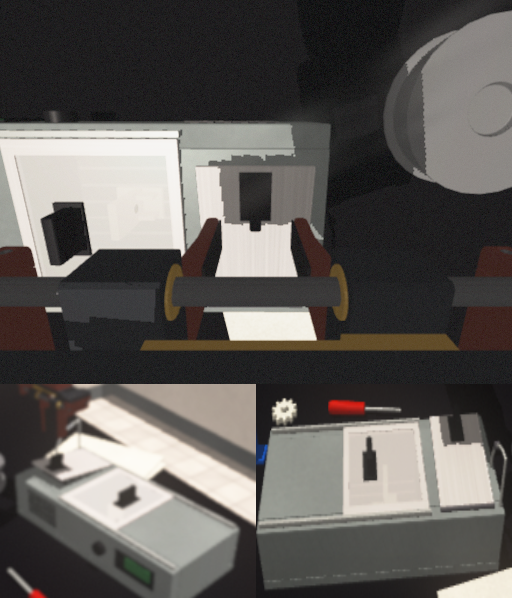

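The hatch is shut over the bracket. The flap fin's near end is at (255,230), lower than predicted for θ=0, so the flap is a little raised. I'll solve for that angle.

```bash
cat >> h.py <<'E'
def flap(th,r,hh,y=175):
    c,s=np.cos(th),np.sin(th); return fr(636.6,120,.1191,[95-r*c+hh*s,y,112+r*s+hh*c])[0]
E
python3 - <<'E'
from h import *
W,S,D=view("wrist"),view("scene"),view("side")
for t in(0,.05,.1,.15,.2,.25):
    E=[flap(t,170,5,120),flap(t,170,5,230),flap(t,122,40),flap(t,158,40)]
    print(t,proj(W,E).round(0).tolist(),"S",proj(S,E[:2]).round(0).tolist(),"D",proj(D,E[:3]).round(0).tolist(),flap(t,140,30).round(1))
E
```

```text
0 [[203.0, 159.0], [313.0, 159.0], [258.0, 217.0], [258.0, 179.0]] S [[299.0, 205.0], [340.0, 203.0]] D [[240.0, 169.0], [220.0, 157.0], [240.0, 150.0]] [571.1 288.4 142. ]
0.05 [[201.0, 161.0], [314.0, 161.0], [258.0, 221.0], [258.0, 183.0]] S [[299.0, 202.0], [340.0, 200.0]] D [[240.0, 167.0], [220.0, 155.0], [240.0, 148.0]] [572.8 288.6 149. ]
0.1 [[199.0, 163.0], [316.0, 163.0], [258.0, 226.0], [258.0, 188.0]] S [[299.0, 200.0], [340.0, 198.0]] D [[240.0, 165.0], [220.0, 153.0], [241.0, 147.0]] [574.8 288.9 155.8]
0.15 [[198.0, 166.0], [318.0, 166.0], [258.0, 232.0], [258.0, 194.0]] S [[300.0, 198.0], [341.0, 196.0]] D [[240.0, 162.0], [220.0, 151.0], [241.0, 145.0]] [577.1 289.1 162.6]
0.2 [[196.0, 170.0], [320.0, 170.0], [258.0, 238.0], [258.0, 201.0]] S [[300.0, 195.0], [341.0, 193.0]] D [[241.0, 160.0], [221.0, 149.0], [242.0, 143.0]] [579.8 289.5 169.2]
0.25 [[194.0, 174.0], [322.0, 174.0], [258.0, 244.0], [258.0, 208.0]] S [[300.0, 193.0], [342.0, 191.0]] D [[241.0, 158.0], [221.0, 146.0], [242.0, 142.0]] [582.8 289.8 175.7]
```

```bash
python3 -m jog '[[-0.12,-0.05,0.4,0,0,0,0.5],[0,0,0.7,0,0,0,0.5],[0,0,0.6,0,0,0,0.5],[0,0,0.36,0,0,0,0.5],[0,0,0,0,0,0,0.5],[0,0,0,0,0,0,0.5],[0,0,0,0,0,0,0],[0,0,0,0,0,0,0],[0,0,0,0,0,0,0],[0,0,0,0,0,0,0],[0,0,0,0,0,0,0]]'
```

```text
t: 19.0
ee_pos: [578.1, 288.6, 147.3]
orientation: [-0.184, 3.135, 0.007]
ft_force: [-2.3, 7.8, -0.3]
width: 9.8
grasp_force: 30.0
```

```bash
python3 -m jog '[[-0.12,0,-0.27,0,0,0,0],[-0.13,0,-0.25,0,0,0,0],[-0.15,0,-0.24,0,0,0,0],[-0.18,0,-0.23,0,0,0,0],[0,0,0,0,0,0,0]]'; python3 -m jog '[[-0.19,0,-0.21,0,0,0,0],[-0.21,0,-0.2,0,0,0,0],[-0.23,0,-0.18,0,0,0,0],[-0.25,0,-0.17,0,0,0,0],[0,0,0,0,0,0,0],[0,0,0,0,0,0,0]]';python3 - <<'E'
from h import *
b=optics.get_image("wrist");c=optics.get_image("side");s=optics.get_image("scene")
W,S,D=view("wrist"),view("scene"),view("side")
for t in(.6,.7,.785,.87):
    E=[flap(t,170,5,120),flap(t,170,5,230)]
    print(t,"S",((proj(S,E)-[250,150])*[4,4]).round(0).tolist(),"D",((proj(D,E)-[190,90])*[4,4]).round(0).tolist(),flap(t,140,30).round(1))
cv2.imwrite("pics/i.png",np.hstack([cv2.resize(s[150:250,250:350],(400,400)),cv2.resize(c[90:190,190:290],(400,400))])[:,:,::-1])
E
```

```text
t: 19.5
ee_pos: [601.2, 291.4, 186.9]
orientation: [-0.186, 3.136, 0.006]
ft_force: [-1.9, 9.0, 1.0]
width: 9.5
grasp_force: 30.0
t: 20.1
ee_pos: [635.7, 295.5, 216.4]
orientation: [0.186, -3.136, -0.005]
ft_force: [0.7, 8.9, -3.3]
width: 9.7
grasp_force: 30.0
0.6 S [[210.0, 129.0], [385.0, 121.0]] D [[226.0, 208.0], [144.0, 164.0]] [612.2 293.3 215.8]
0.7 S [[214.0, 121.0], [392.0, 113.0]] D [[235.0, 190.0], [152.0, 147.0]] [623.  294.6 225.1]
0.785 S [[217.0, 116.0], [398.0, 108.0]] D [[244.0, 175.0], [161.0, 133.0]] [632.9 295.8 232.2]
0.87 S [[221.0, 113.0], [404.0, 105.0]] D [[253.0, 161.0], [170.0, 120.0]] [643.3 297.  238.4]
```

View pics/i.png

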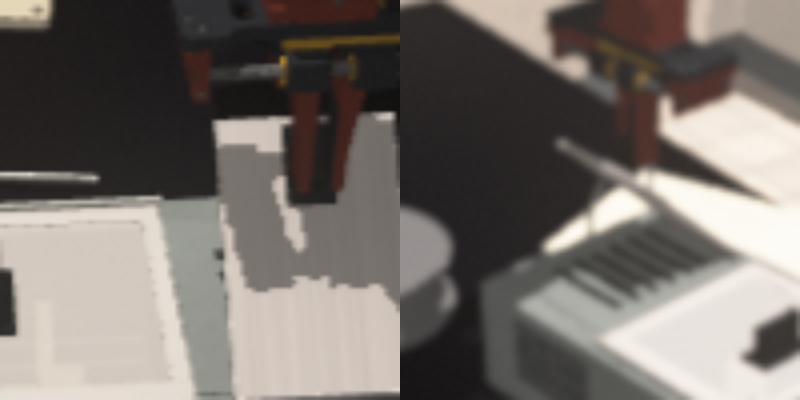

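The flap's free edge shows at about 0.77 rad (scene (215,121), side (160,138)). I release it and lift away.

```bash
python3 -m jog '[[0,0.05,0,0,0,0,0],[0,0,0,0,0,0,0.3],[0,0,0,0,0,0,0.5],[0,0,0,0,0,0,0.5],[0,0,0,0,0,0,0.5],[0,0,-0.3,0,0,0,0.5],[0,0,-0.6,0,0,0,0.5],[0,0,-0.9,0,0,0,0.5],[0,0,-0.9,0,0,0,0.5],[0,0,-0.9,0,0,0,0.5],[0,0,0,0,0,0,0.5],[0,0,0,0,0,0,0.5],[0,0,0,0,0,0,0.5]]'; python3 - <<'E'
from h import *
b=optics.get_image("wrist");c=optics.get_image("side");s=optics.get_image("scene")
cv2.imwrite("pics/j.png",np.vstack([np.hstack([cv2.resize(s[150:250,250:350],(400,400)),cv2.resize(c[90:190,190:290],(400,400))]),np.hstack([cv2.resize(s,(266,200)),cv2.resize(c,(267,200)),cv2.resize(b,(267,200))])])[:,:,::-1])
E
```

```text
t: 21.55
ee_pos: [635.3, 294.7, 359.7]
orientation: [0.185, -3.134, 0.001]
ft_force: [-1.0, -0.1, -0.6]
width: 43.8
grasp_force: 0.0
```

View pics/j.png

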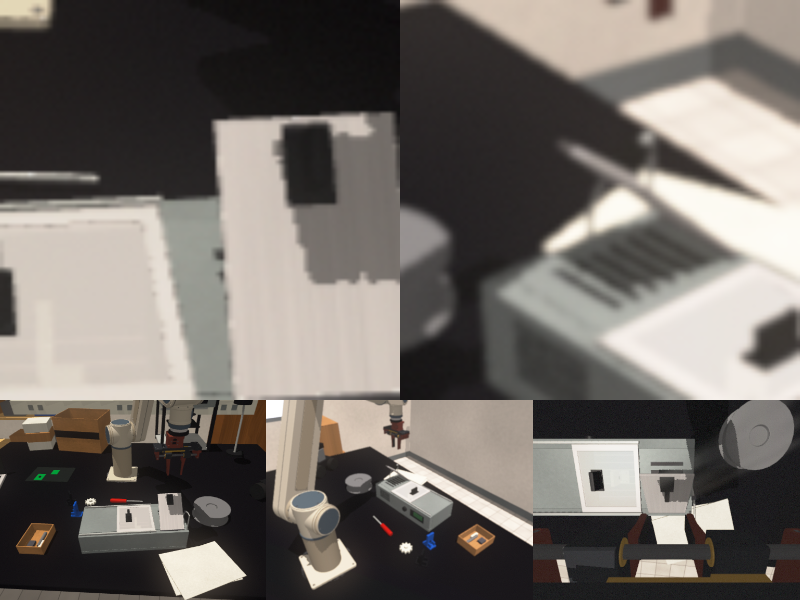

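```bash
python3 -c "
from workcell import ctrl
print(ctrl.close_job())"
```

```text
the job is handed in; nothing more can be done
None
```

The job is handed in; no verdict came back. The bracket stands upright in the chamber, the hatch is shut against its stop, the flap stands at about 0.77 rad (44°) by camera, and the bystanders were not touched.

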